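# Re-pin the crosscut fence from square to 45 degrees

## Task

The crosscut fence is pinned square: draw its detent pin, swing the fence round to the 45-degree stop (past the 22.5 one) and push the pin down through fence and stop until its collar sits fully home on the boss and the balls have clicked through, then let go. That stop is set by hand and may sit up to three degrees off its mark, so feel for its hole with a light touch and never force the pin; leave the offcut, the square, the push stick and the tape where they lie.

Things in the scene. Friction and masses are not known exactly. Their poses are not given: they have to be found in the camera images.
- crosscut_table: Fixed crosscut table on the saw top: white open frame 450 x 460 mm, flat top 44 mm above its underside, grooved aluminium plate along its front (-x) edge. Origin: foot of the fence's upright pivot axis. x points from front plate to back, y along the square fence (free end at -y), z up. Behind the fence a dark curved rail with a 25 mm open slot runs round the pivot, slot centre at radius 175.9 mm.
- square_stop (a point): Top of the bore of the square stop, where the pin starts: at (45, -170, 44) mm in crosscut_table's frame. All three stops are steel blocks 24 x 46 (along the arc) x 12 mm let into the rail's slot, tops flush with the rail 44 mm above the table's underside, each with one 13 mm bore right through and free depth below. The slot is open between the blocks. Site axes as crosscut_table's.
- stop22 (a point): Top of the bore of the 22.5-degree stop, the middle one; not wanted. Site axes as crosscut_table's.
- stop45_nominal (a point): The 45-degree mark, at block-top height (44 mm above the table's underside): where the bore of the 45-degree stop would be were it set exactly. The block is clamped by hand anywhere up to 50 mrad (8.8 mm along the arc) either side of this point; its radius from the pivot is exact. No reading gives the true place: it must be felt or seen. Axes as crosscut_table's.
- fence (a joint): Fence angle about its pivot, rad: 0 square (start), 0.785 at 45 degrees; grows anticlockwise seen from above, the free end swinging away from the front plate. Range -0.06 to 0.95. The fence is an aluminium extrusion 395 x 25 mm, underside 46 and top 92 mm above the table's underside; it drags with 0.3 N m (about 2 N at the pin) and stays where it is left.
- fence_boss (a point): Centre of the upper mouth of the fence's locking bore, on top of its 40 x 40 mm dark steel boss behind the fence (bore axis 52 mm from the fence's back face, 175.9 mm from the pivot). Bore 13 mm dia, 24 mm long: from 70 mm (here) to 46 mm above the table's underside, 2 mm over the stops. Moves with the fence; x, y turn with it, z up.
- lock_pin: Loose steel detent pin, 85 to 135 g. Origin on its axis at the seating face under the collar, z up towards the knob; home when that face rests on the boss top. Above: collar 22 mm dia x 4 mm, neck 15 mm dia, black ribbed round knob 28 mm dia from 14 to 38 mm (grip here from above, any yaw). Below: shank 12 mm dia x 49 mm. More than 45 N between pin and table, fence or stops is forcing it.
- pin_tip (a point): Centre of the pin's lower end, 49 mm below its origin; last 2 mm tapers to 10 mm dia. Two spring balls stand 2 mm proud 41 mm below the origin: home, they sit under the stop and hold the pin with 10 to 14 N; entering the boss from outside takes as much; in a bore they rub with 2 N. Raised 23 mm the tip is level with the stops' tops; raised 27 mm it clears them, still 22 mm deep in the boss, and can drag the fence along.
- offcut: Bystander: pine offcut 110 x 45 x 19 mm lying on the saw top inside the open frame. Origin under its centre.
- square: Bystander: combination square, steel blade 200 mm, on the saw top to the left. Origin under the blade near the head.
- push_stick: Bystander: plywood push stick 270 mm long, on the saw top to the right. Origin under it, 83 mm from its notched end.
- tape: Bystander: black tape measure 68 x 36 x 66 mm, on the saw top far right. Origin under its centre.
Not all that is in view belongs to the job. Of the things that look like the lock_pin, the smallest one is meant.

How it is judged (in metres and radians):
On the way, in this order (a step that is already met when the one before it is completed fails the run):
1. the pin is drawn up clear of the index blocks (z of pin_tip in the frame of crosscut_table above 0.0445 m), for 0.1 s.
2. the fence is swung round to the 45-degree stop (value of joint fence above 0.7 rad), for 0.1 s.
At the end, for the whole second after the job is handed in: The fence stands at the 45-degree stop (0.72 to 0.85 rad) and the pin is home in it: upright within 0.07 rad, on the boss's axis within 3 mm, its collar within 2 mm of the boss top, with fence and pin at rest and released (value of joint fence between 0.72 and 0.85 rad and horizontal distance between lock_pin and fence_boss below 0.003 m and z of lock_pin in the frame of fence_boss between -0.003 and 0.002 m and angle between lock_pin's own z axis and vertical below 0.07 rad and linear speed of lock_pin below 0.02 m/s and velocity of joint fence between -0.02 and 0.02 rad/s); the robot touches nothing.
It fails at once if the pin is forced: more than 45 N between it and the crosscut table, fence or stops (contact force between lock_pin and crosscut_table above 45 N).
It fails at once if a bystander is disturbed (moved more than 15 mm) (distance of any of offcut, square, push_stick, tape from where it was at the start of the episode above 0.015 m).
It also fails if it takes over 61 s, if anything falls off the work surface, if the arm or the gripper's body presses on something with over 40 N, if the wrist force passes 120 N, or if a joint passes its speed limit or range.

## Robot

A 7-joint arm with a two-finger parallel gripper is mounted at the origin on the work surface. World frame = base frame: x ahead of the robot, y to its left, z up, the work surface at z = 0. Lengths are in mm, angles in rad, forces in N, time in s.
With the tool pointing down it reaches from about 425 to 875 mm from the base axis. Payload 8.4 kg.
Tool frame: the origin (TCP) lies at the very end of the fingers, on their centre line; the grasp point (between the pads) lies robot.pinch_z behind it (robot.pinch_z is the distance from the TCP to the grasp point, in mm); z points along the fingers, y is the line along which they close (so a half turn about z gives the same grasp; the last joint's range is limited). The gripper opens to 85 mm and grips with 20 to 120 N. Pads are 22 mm wide; open, the fingers measure 114 mm over their backs; the gripper's body (76 mm by 85 mm) begins 54 mm behind the grasp point. The pads swing forward as they close: fully open they stand 13 mm farther back than shut.
Start: joints at [1.086, 0.333, 0.04, 1.465, -0.013, 1.343, -0.059], TCP at [244.571, -602.203, 231.308] pointing down, gripper open.
Joint ranges: [-2.58, 2.58], [-0.38, 2.09], [-1.3, 1.39], [0.25, 2.4], [-1.5, 4.64], [0.08, 2.09], [-2.65, 2.65]. Speed limits (rad/s): [2.22, 2.22, 2.79, 2.79, 3.14, 3.14, 3.14].

## Interface

Orientations are given as a unit quaternion [x, y, z, w].
In Python, from plant import robot, optics, spotter gives the robot as it stands. The module is installed in compiled form; this text tells all that it offers.
- The arm moves only by the tool play_rows, never from a script. Its argument "rows" is a list of rows, each a list of 2 entries, a list of its own where there are three numbers: the shift along the tool's x, y, z in m, then the turn, a rotation vector about the tool's x, y, z in rad. A call has 1 to 8 rows; each row is the pose to reach, as a shift and turn from the pose commanded when the call began, along the tool's axes at that moment; what a row does not reach only later rows make up. A row lasts 1/10 s, in which the tool goes at most 50 mm and 8.59 degrees, less where a joint would pass 70% of its speed; a pose out of reach is approached as far as the arm can. A call with a gripper value outside its range is refused whole. "claw" is the opening, from -1 (shut) to 1 (fully open), set as the call begins (left out, the last holds). The fingers move at their own pace and stop on an object; the grip force is fixed at half the most. Time passes only in rows, so rows that repeat a pose let the fingers close. It gives the time, the measured TCP pose, the force, the opening and the grip force at its end, in the units of the state.
- robot.read_state(): the state, without advancing time (a new reading comes with each control period).
- optics.get_image(name): name is "side" or "top"; returns the picture (400x640x3 uint8, red, green, blue); there is no depth.
- optics.camera_info(name): a dict with "vfov" (degrees; the focal length in pixels is half the picture's height over the tangent of half this angle, whatever the lens; pixels are square), "cx", "cy" (the principal point, pixels), "cam_to_world" (4x4, takes a point from camera to world coordinates). Camera axes: x right, y down, z forward; pixel columns grow to the right and rows downward; lengths in mm; the calibration is good to about 2 mm. A picture is of the moment at which its call begins. camera_info takes no time and is no camera call.
- robot.close_job(): hands the job in; it is judged then, once.
Trained networks look in the newest picture that a camera, given by its name, has taken for a name from the list of things; names that differ only in an ending like _2 or _b are one class to them, and where a whole thing is asked for, a point or a joint stands for the part that bears it (a point fixed in the world has none). Each returns a list of dicts, best first, with "confidence" (0 to 1); they miss things now and then, are a little off and sometimes report something else, mostly with a low value. They report only what shows in the picture. A call takes as long as a camera call. They do not tell look-alikes from the thing itself.
- spotter.spot_in(query, camera): "centre" ([column, row] as shares, 0 to 1, of the picture: columns of its width, rows of its height, amid what is visible of it).
- spotter.outline_of(query, camera): "region" (400x640 bool, what is visible of it) and "centre" ([column, row] as shares, 0 to 1, of the picture: columns of its width, rows of its height, amid what is visible of it).
The state is a dict: "clock": time; "joint_positions": joint angles; "joint_vel": joint speeds; "effort": joint torques, N m; "ee_pos": TCP position; "eef_rot": TCP orientation; "contact_force": force on the tool from outside, world axes, zero at the start; "ft_torque": the same for the moment, N m; "gripper_width": finger opening in mm; "finger_force": force on a finger pad.
Only numpy, scipy, OpenCV 4.12 (cv2) and the standard library are available. Lean on these libraries where they do the work, as an engineer would, in place of code of your own. Each camera call takes 0.05 s, during which the arm holds its last target. There are 200 camera calls.

## Working session

There is one attempt and no reset: what is moved stays moved. The work goes in short steps, Python scripts to look and compute and a tool call to move; the robot and the scene stay as the last step left them, time stands still between calls to the robot, and variables do not carry over. Pictures are saved under pics/ and viewed, at most 10 in all, crops included, and the job is handed in when it is done.

Besides the shell and the picture viewer there is one more tool, called after "Request:" as a command line: name --argument value ..., lists and objects as JSON in quotes. play_rows: Moves the arm, as the interface text tells. Its arguments: {"type":"object","properties":{"rows":{"type":"array","items":{"type":"array"}},"claw":{"type":"number"}},"required":["rows"]}

```bash
mkdir -p pics
cat > h.py <<'E'
import numpy as np, cv2
from plant import robot, optics, spotter
from scipy.spatial.transform import Rotation as R
def snap(c,name=None,crop=None,scale=1):
    im=optics.get_image(c)
    if name:
        o=im if crop is None else im[crop[1]:crop[3],crop[0]:crop[2]]
        o=cv2.resize(o,None,fx=scale,fy=scale,interpolation=cv2.INTER_CUBIC)
        cv2.imwrite('pics/'+name,o[:,:,::-1])
    return im
def cam(c):
    i=optics.camera_info(c); f=200/np.tan(np.radians(i['vfov'])/2)
    return f,i['cx'],i['cy'],np.array(i['cam_to_world'])
def ray(c,px):
    f,cx,cy,T=cam(c); d=T[:3,:3]@np.array([(px[0]-cx)/f,(px[1]-cy)/f,1.]); return T[:3,3],d/np.linalg.norm(d)
def atz(c,px,z):
    o,d=ray(c,px); return o+d*(z-o[2])/d[2]
def proj(c,p):
    f,cx,cy,T=cam(c); q=T[:3,:3].T@(np.array(p,float)-T[:3,3]); return np.array([cx+f*q[0]/q[2],cy+f*q[1]/q[2]])
def tri(l):
    A=np.zeros((3,3));b=np.zeros(3)
    for c,px in l:
        o,d=ray(c,px);M=np.eye(3)-np.outer(d,d);A+=M;b+=M@o
    p=np.linalg.solve(A,b)
    return p,[np.linalg.norm(proj(c,p)-px) for c,px in l]
E
python3 - <<'E'
from h import *
for c in('side','top'):
    snap(c,c+'0.png'); i=optics.camera_info(c); print(c,i)
    for q in('lock_pin','fence_boss','crosscut_table','fence'):
        print(q,[(np.round(np.array(r['centre'])*[640,400],1),round(r['confidence'],2)) for r in spotter.spot_in(q,c)])
s=robot.read_state();print(s,robot.pinch_z)
E
```

```text
side {'vfov': 53.18556777066691, 'cx': 319.4785378534441, 'cy': 200.45953957074894, 'cam_to_world': array([[-8.10343750e-01, -3.21629356e-01,  4.89793390e-01,
        -4.89407359e+01],
       [-5.85926766e-01,  4.52948697e-01, -6.71957813e-01,
         7.83585821e+02],
       [-5.72991937e-03, -8.31499871e-01, -5.55495394e-01,
         7.41264515e+02],
       [ 0.00000000e+00,  0.00000000e+00,  0.00000000e+00,
         1.00000000e+00]])}
lock_pin [(array([373.8, 153.1]), 0.74), (array([323.1, 186.2]), 0.68)]
fence_boss [(array([333.1, 206. ]), 0.55)]
crosscut_table [(array([316. , 216.6]), 0.76)]
fence [(array([446.2, 172.4]), 0.74), (array([331.4, 205.2]), 0.67)]
top {'vfov': 45.46728907359201, 'cx': 316.8522965733829, 'cy': 201.013914330654, 'cam_to_world': array([[-2.39812806e-02, -9.90553994e-01,  1.35009941e-01,
         3.28415934e+02],
       [-9.99665804e-01,  2.50644717e-02,  6.32876618e-03,
         3.52723629e+00],
       [-9.65293744e-03, -1.34813049e-01, -9.90824032e-01,
         1.76067320e+03],
       [ 0.00000000e+00,  0.00000000e+00,  0.00000000e+00,
         1.00000
[... 268 characters left out ...]
7202, -0.01340143,
        1.34331685, -0.05850654]), 'joint_vel': array([ 1.09873820e-03, -3.04283223e-03,  8.92048370e-05, -1.14688060e-03,
        5.50078201e-04, -5.63439104e-05, -9.99015437e-04]), 'effort': array([-1.14178460e-03, -6.57741451e+01,  1.36146717e+00, -4.05509841e+01,
        1.65562495e-02,  3.74310825e-03,  1.79390395e-05]), 'ee_pos': array([ 244.5589277 , -602.16381564,  231.2409285 ]), 'eef_rot': array([ 9.81455539e-01,  1.91689898e-01, -1.92804438e-05, -8.76747298e-05]), 'contact_force': array([-0.21539514, -0.64118157, -0.75247664]), 'ft_torque': array([-0.01743077, -0.00633554,  0.01773099]), 'finger_force': 0.0, 'gripper_width': 85.16201951276712} 18.700000000000003
```

View pics/side0.png

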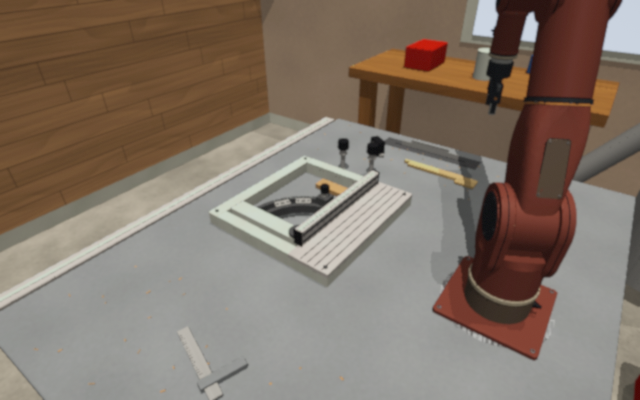

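View pics/top0.png

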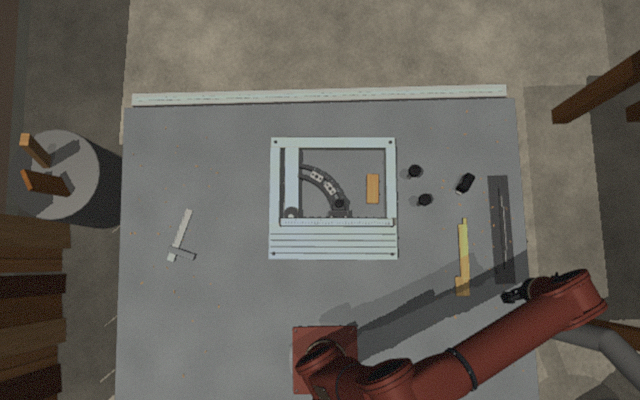

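Candidates for the pin: in the fence boss (top 339,202; side 324,187), and two loose ones on the saw top right of the table (top 414,171 and 424,200; side 343,145 and 374,150). The one in the boss looks smallest; I'll check it in close crops.

Run:
```python
from h import *
snap('top','top1.png',(265,130,435,265),4.4)
snap('side','side1.png',(205,130,415,285),3.8)
```

```text
(no output)
```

View pics/top1.png

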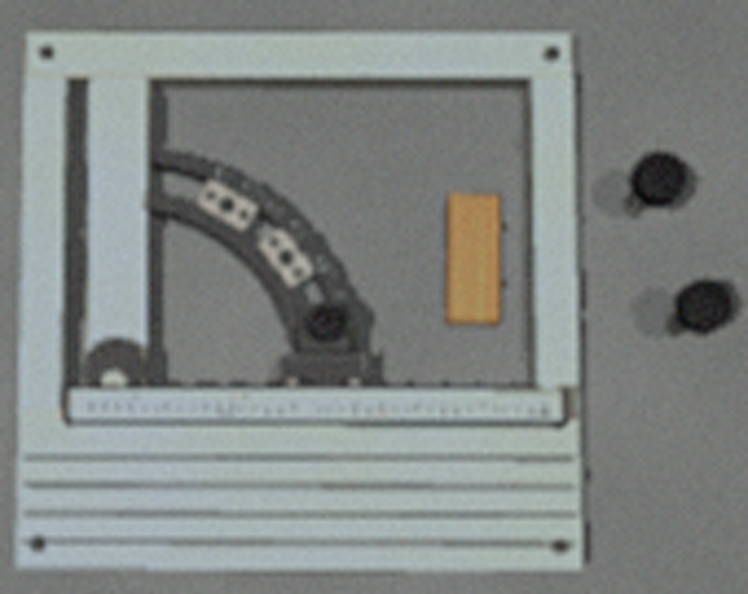

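View pics/side1.png

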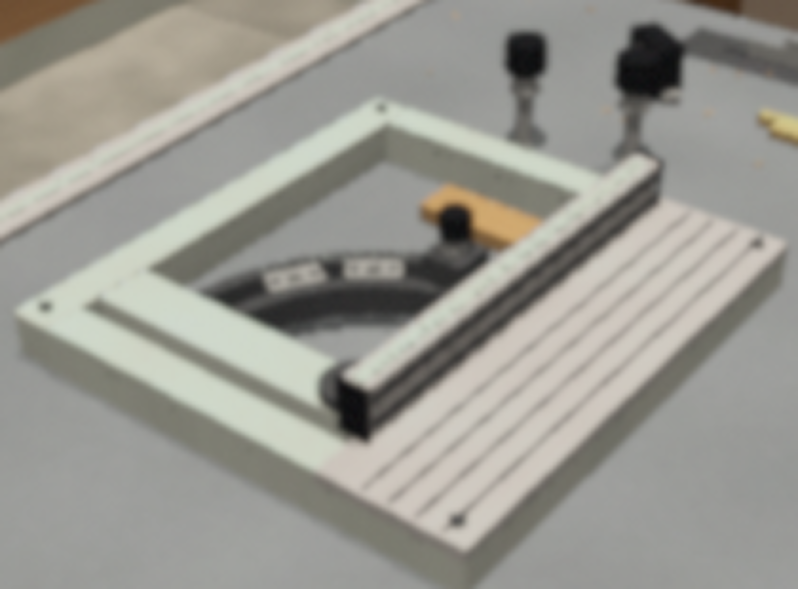

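The pin in the boss (top crop 326,320; side crop 455,222) has the smallest knob, so that's the one. The bores show at top crop (228,204) for the 45-degree stop and (287,256) for the 22.5 one. The frame's four corner screws are visible in both views, so I'll triangulate from those.

Run:
```python
from h import *
t=lambda X,Y:np.array([(X+.5)/4.4-.5+265,(Y+.5)/4.4-.5+130])
s=lambda X,Y:np.array([(X+.5)/3.8-.5+205,(Y+.5)/3.8-.5+130])
P=[]
for n,a,b in[('B-',(552,52),(381,108)),('B+',(46,52),(44,307)),('F-',(560,546),(757,243)),('F+',(38,543),(457,520)),
  ('knobtop',(326,318),(455,212)),('b45',(228,204),(295,276)),('b22',(287,256),(374,268))]:
    p,e=tri([('top',t(*a)),('side',s(*b))]);P.append(p);print(n,p.round(1),np.round(e,1),'top@z44',atz('top',t(*a),44).round(1),'side@z44',atz('side',s(*b),44).round(1))
P=np.array(P)
ex=(P[0]+P[1]-P[2]-P[3]);ey=(P[1]+P[3]-P[0]-P[2])
print('yaw',np.arctan2(ex[1],ex[0]),np.arctan2(-ey[0],ey[1]),np.linalg.norm(ex)/2,np.linalg.norm(ey)/2)
for X in (326,):
    print('knob@top z',atz('top',t(326,320),105).round(1),atz('side',s(455,212),105).round(1))
```

```text
B- [ 777.7 -260.5   43.4] [0.1 0.1] top@z44 [ 777.1 -260.7   44. ] side@z44 [ 777.4 -259.5   44. ]
B+ [789.6 164.5  43.1] [0.3 0.4] top@z44 [788.4 163.5  44. ] side@z44 [789.6 165.8  44. ]
F- [ 366.5 -248.3   45. ] [0.2 0.3] top@z44 [ 365.7 -248.8   44. ] side@z44 [ 367.9 -249.3   44. ]
F+ [378.7 175.2  44.6] [0.1 0.1] top@z44 [378.4 175.   44. ] side@z44 [379.4 174.8  44. ]
knobtop [549.  -62.3 104.2] [0. 0.] top@z44 [557.1 -64.7  44. ] side@z44 [ 605.4 -142.3   44. ]
b45 [655.4  14.1  42.8] [0.1 0.2] top@z44 [654.7  13.8  44. ] side@z44 [654.7  15.7  44. ]
b22 [610.4 -33.8  42.1] [0.1 0.1] top@z44 [609.7 -34.   44. ] side@z44 [609.  -31.3  44. ]
yaw -0.027859691894956563 -0.02837067556249643 411.1829557174043 424.39398757247693
knob@top z [547.4 -62.2 105. ] [548.1 -61.3 105. ]
```

Request:
play_rows --rows '[[[0.035,-0.028,0],[0,0,0.052]],[[0.07,-0.056,0],[0,0,0.103]],[[0.105,-0.084,0],[0,0,0.155]],[[0.14,-0.112,0],[0,0,0.206]],[[0.175,-0.14,0],[0,0,0.258]],[[0.21,-0.168,0],[0,0,0.31]],[[0.245,-0.196,0],[0,0,0.361]],[[0.28,-0.224,0],[0,0,0.413]]]' --claw 1

```text
clock: 1.4
ee_pos: [420.3, -287.7, 231.7]
eef_rot: [1.0, -0.015, 0.0, 0.0]
contact_force: [-0.1, -0.5, 0.1]
gripper_width: 85.4
finger_force: 0.0
```

```bash
cat >> h.py <<'E'
def to(target,yaw=None):
    s=robot.read_state();r=R.from_quat(s['eef_rot']);p=np.array(s['ee_pos'])
    d=r.inv().apply(np.array(target)-p)
    y=r.apply([0,1,0]);z=r.apply([0,0,1])
    print('t',round(s['clock'],2),'pos',p.round(2),'yawY',round(np.arctan2(y[1],y[0]),4),'z',z.round(4),'F',np.round(s['contact_force'],1),'w',round(s['gripper_width'],1),'ff',round(s['finger_force'],1))
    print('tool shift mm',d.round(2))
    if yaw is not None:
        want=R.from_matrix(np.array([[-np.sin(yaw),np.cos(yaw),0],[np.cos(yaw),np.sin(yaw),0],[0,0,-1]]) @ np.diag([-1,1,1])) if 0 else R.from_matrix(np.column_stack([np.cross([np.cos(yaw),np.sin(yaw),0],[0,0,-1]),[np.cos(yaw),np.sin(yaw),0],[0,0,-1]]))
        print('turn',(r.inv()*want).as_rotvec().round(4))
E
python3 -c "
from h import *
to((547.7,-62,180),-1.5988)"
```

```text
t 1.4 pos [ 420.32 -287.67  231.65] yawY -1.6002 z [ 5.e-04 -5.e-04 -1.e+00] F [-0.1 -0.5  0.1] w 85.4 ff 0.0
tool shift mm [ 120.66 -229.34   51.6 ]
turn [ 0.0005 -0.0005 -0.0014]
```

Request:
play_rows --rows '[[[0.02,-0.038,0],[0,0,0]],[[0.04,-0.076,0],[0,0,0]],[[0.06,-0.114,0],[0,0,0]],[[0.08,-0.152,0],[0,0,0]],[[0.1,-0.19,0.01],[0,0,0]],[[0.12,-0.229,0.03],[0,0,0]],[[0.1205,-0.2293,0.0516],[0,0,0]],[[0.1205,-0.2293,0.0516],[0,0,0]]]'

```text
clock: 2.2
ee_pos: [545.1, -62.1, 177.0]
eef_rot: [1.0, -0.012, -0.002, -0.0]
contact_force: [-0.0, -0.5, -0.0]
gripper_width: 85.5
finger_force: 0.0
```

```bash
python3 -c "
from h import *
snap('side','side2.png',(250,60,450,210),4)
to((547.7,-62,77),-1.5988)"
```

```text
t 2.25 pos [545.49 -63.47 178.74] yawY -1.5975 z [-2.9e-03  1.0e-04 -1.0e+00] F [ 0.5 -0.2  1.6] w 85.5 ff 0.0
tool shift mm [  2.46  -1.53 101.73]
turn [-0.      0.0029  0.0013]
```

View pics/side2.png

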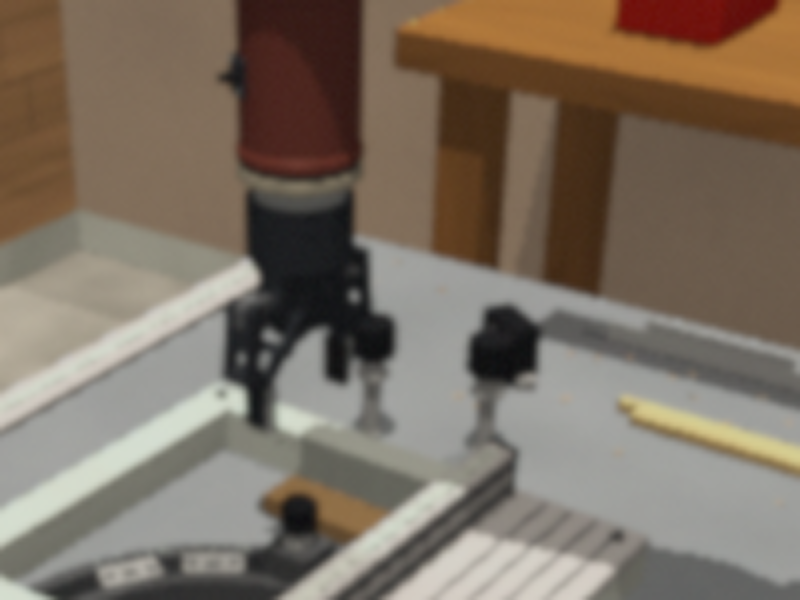

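Gripper hangs over the pin (knob at crop 300,515), fingers clear of everything. Descending.

Request:
play_rows --rows '[[[0.001,0,0.025],[0,0,0]],[[0.001,0,0.05],[0,0,0]],[[0.001,0,0.075],[0,0,0]],[[0.001,0,0.09],[0,0,0]],[[0.001,0,0.1],[0,0,0]],[[0.001,0,0.1],[0,0,0]],[[0.001,0,0.1],[0,0,0]]]'

```text
clock: 2.95
ee_pos: [548.0, -63.7, 80.8]
eef_rot: [1.0, -0.014, 0.001, 0.0]
contact_force: [-0.7, 1.1, 0.1]
gripper_width: 85.3
finger_force: 0.0
```

```bash
python3 -c "
from h import *
to((547.7,-62,77),-1.5988)"
```

```text
t 2.95 pos [548.02 -63.7   80.75] yawY -1.5985 z [ 1.2e-03 -2.0e-04 -1.0e+00] F [-0.7  1.1  0.1] w 85.3 ff 0.0
tool shift mm [-0.37 -1.69  3.75]
turn [ 0.0001 -0.0012  0.0003]
```

Request:
play_rows --rows '[[[0,-0.0015,0.003],[0,0,0]],[[0,-0.0015,0.003],[0,0,0]],[[0,-0.0015,0.003],[0,0,0]],[[0,-0.0015,0.003],[0,0,0]],[[0,-0.0015,0.003],[0,0,0]],[[0,-0.0015,0.003],[0,0,0]]]' --claw -0.26

```text
clock: 3.55
ee_pos: [547.5, -61.9, 76.8]
eef_rot: [1.0, -0.014, 0.0, 0.0]
contact_force: [1.0, -0.2, -0.5]
gripper_width: 31.6
finger_force: 0.0
```

```bash
python3 -c "
from h import *
to((547.7,-62,77),-1.5988)"
```

```text
t 3.55 pos [547.5  -61.9   76.81] yawY -1.598 z [ 1.e-04 -0.e+00 -1.e+00] F [ 1.  -0.2 -0.5] w 31.6 ff 0.0
tool shift mm [ 0.21  0.09 -0.19]
turn [ 0.     -0.0001  0.0008]
```

No side force at 31.6 mm, so the estimate is good. Closing fully.

Request:
play_rows --rows '[[[0,0,0],[0,0,0]],[[0,0,0],[0,0,0]],[[0,0,0],[0,0,0]],[[0,0,0],[0,0,0]],[[0,0,0],[0,0,0]]]' --claw -1

```text
clock: 4.05
ee_pos: [547.6, -61.9, 76.9]
eef_rot: [1.0, -0.014, 0.0, -0.0]
contact_force: [-1.2, 0.6, 4.7]
gripper_width: 26.7
finger_force: 59.0
```

Request:
play_rows --rows '[[[0,0,-0.004],[0,0,0]],[[0,0,-0.008],[0,0,0]],[[0,0,-0.012],[0,0,0]],[[0,0,-0.016],[0,0,0]],[[0,0,-0.02],[0,0,0]],[[0,0,-0.024],[0,0,0]],[[0,0,-0.027],[0,0,0]],[[0,0,-0.027],[0,0,0]]]'

```text
clock: 4.85
ee_pos: [548.0, -61.9, 104.8]
eef_rot: [1.0, -0.014, 0.001, 0.0]
contact_force: [-1.4, -0.9, -0.7]
gripper_width: 26.2
finger_force: 60.9
```

Run:
```python
from h import *
snap('side','side3.png',(280,130,380,205),6)
to((547.7,-62,104),-1.5988)
s=robot.read_state();p=np.array(s['ee_pos'])
# arc waypoints relative to start: fence a from 0
th=-0.028
piv=p[:2]-R.from_euler('z',th).as_matrix()[:2,:2]@[45,-170]
print('pivot',piv)
r=R.from_quat(s['eef_rot'])
for k in range(0,25):
    a=k*.032
    q=piv+R.from_euler('z',a).as_matrix()[:2,:2]@(p[:2]-piv)
    print(k,round(a,3),q.round(1),r.inv().apply([*(q-p[:2]),0])[:2].round(1),end=' | ')
```

```text
t 4.9 pos [547.94 -61.92 104.61] yawY -1.5981 z [ 1.2e-03 -2.0e-04 -1.0e+00] F [-0.7 -0.5  1. ] w 26.7 ff 61.0
tool shift mm [-0.24  0.08  0.61]
turn [ 0.0002 -0.0012  0.0007]
pivot [507.72080564 109.27024116]
0 0.0 [547.9 -61.9] [0. 0.] | 1 0.032 [553.4 -60.5] [ 5.4 -1.5] | 2 0.064 [558.8 -59. ] [10.8 -3.2] | 3 0.096 [564.2 -57.3] [16.1 -5.1] | 4 0.128 [569.5 -55.4] [21.3 -7.1] | 5 0.16 [574.7 -53.3] [26.5 -9.3] | 6 0.192 [579.9 -51.1] [ 31.6 -11.7] | 7 0.224 [585.  -48.7] [ 36.6 -14.2] | 8 0.256 [590.  -46.2] [ 41.6 -16.9] | 9 0.288 [594.9 -43.4] [ 46.4 -19.7] | 10 0.32 [599.8 -40.6] [ 51.2 -22.7] | 11 0.352 [604.5 -37.6] [ 55.9 -25.9] | 12 0.384 [609.1 -34.4] [ 60.4 -29.2] | 13 0.416 [613.7 -31.1] [ 64.9 -32.6] | 14 0.448 [618.1 -27.6] [ 69.2 -36.2] | 15 0.48 [622.5 -24. ] [ 73.4 -39.9] | 16 0.512 [626.7 -20.3] [ 77.5 -43.8] | 17 0.544 [630.7 -16.4] [ 81.5 -47.8] | 18 0.576 [634.7 -12.4] [ 85.4 -51.9] | 19 0.608 [638.5  -8.3] [ 89.1 -56.1] | 20 0.64 [642.2  -4. ] [ 92.7 -60.5] | 21 0.672 [6.458e+02 3.000e-01] [ 96.1 -64.9] | 22 0.704 [649.2   4.8] [ 99.4 -69.5] | 23 0.736 [652.5   9.4] [102.5 -74.1] | 24 0.768 [655.6  14.1] [105.5 -78.9] |
```

View pics/side3.png

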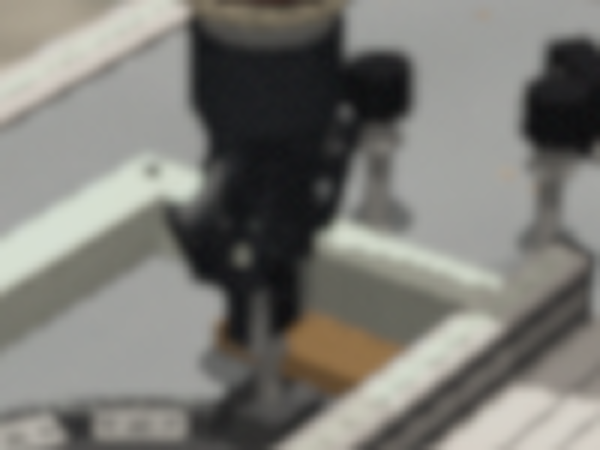

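The steel shank shows above the boss at crop (265,350), so the pin is drawn. Now swinging along the arc.

Request:
play_rows --rows '[[[0.0054,-0.0015,0],[0,0,0]],[[0.0108,-0.0032,0],[0,0,0]],[[0.0161,-0.0051,0],[0,0,0]],[[0.0213,-0.0071,0],[0,0,0]],[[0.0265,-0.0093,0],[0,0,0]],[[0.0316,-0.0117,0],[0,0,0]],[[0.0366,-0.0142,0],[0,0,0]],[[0.0416,-0.0169,0],[0,0,0]]]'

```text
clock: 5.7
ee_pos: [589.8, -46.0, 103.5]
eef_rot: [1.0, -0.014, -0.0, 0.0]
contact_force: [-2.5, -0.8, -1.1]
gripper_width: 26.4
finger_force: 60.9
```

Request:
play_rows --rows '[[[0.0048,-0.0028,0],[0,0,0]],[[0.0096,-0.0058,0],[0,0,0]],[[0.0143,-0.009,0],[0,0,0]],[[0.0188,-0.0123,0],[0,0,0]],[[0.0233,-0.0157,0],[0,0,0]],[[0.0276,-0.0193,0],[0,0,0]],[[0.0318,-0.023,0],[0,0,0]],[[0.0359,-0.0269,0],[0,0,0]]]'

```text
clock: 6.5
ee_pos: [626.6, -20.0, 103.8]
eef_rot: [1.0, -0.014, 0.0, 0.0]
contact_force: [-2.7, -1.7, -1.3]
gripper_width: 26.2
finger_force: 60.9
```

Request:
play_rows --rows '[[[0.004,-0.004,0],[0,0,0]],[[0.0079,-0.0081,0],[0,0,0]],[[0.0116,-0.0123,0],[0,0,0]],[[0.0152,-0.0167,0],[0,0,0]],[[0.0186,-0.0211,0],[0,0,0]],[[0.0219,-0.0257,0],[0,0,0]],[[0.025,-0.0303,0],[0,0,0]],[[0.025,-0.0303,0],[0,0,0]]]'

```text
clock: 7.3
ee_pos: [652.6, 10.9, 103.8]
eef_rot: [1.0, -0.013, 0.0, -0.001]
contact_force: [0.6, 0.8, -2.3]
gripper_width: 26.6
finger_force: 60.8
```

Run:
```python
from h import *
to((655.6,14.1,104.5),-1.5981)
s=robot.read_state();p=np.array(s['ee_pos']);piv=np.array([507.7,109.3]);v=p[:2]-piv
print('r',np.hypot(*v),'fence',np.arctan2(v[1],v[0])-np.arctan2(-61.92-109.27,547.94-507.72))
```

```text
t 7.3 pos [652.59  10.94 103.82] yawY -1.5968 z [ 9.0e-04  1.2e-03 -1.0e+00] F [ 0.6  0.8 -2.3] w 26.6 ff 60.8
tool shift mm [ 2.93 -3.23 -0.67]
turn [-0.0013 -0.0009  0.0013]
r 175.11679448234494 fence 0.7436500163039103
```

Request:
play_rows --rows '[[[0.0015,-0.0017,0],[0,0,0]],[[0.003,-0.0034,0],[0,0,0]],[[0.003,-0.0034,0],[0,0,0]],[[0.003,-0.0034,0.001],[0,0,0]],[[0.003,-0.0034,0.002],[0,0,0]],[[0.003,-0.0034,0.003],[0,0,0]],[[0.003,-0.0034,0.004],[0,0,0]],[[0.003,-0.0034,0.004],[0,0,0]]]'

```text
clock: 8.1
ee_pos: [655.0, 12.8, 99.7]
eef_rot: [1.0, -0.014, 0.0, -0.0]
contact_force: [-1.3, -0.3, 0.5]
gripper_width: 26.1
finger_force: 61.3
```

Request:
play_rows --rows '[[[0,0,0.0005],[0,0,0]],[[0,0,0.001],[0,0,0]],[[0,0,0.001],[0,0,0]],[[0,0,0.001],[0,0,0]]]'

```text
clock: 8.5
ee_pos: [655.3, 12.9, 99.3]
eef_rot: [1.0, -0.014, 0.0, -0.0]
contact_force: [-2.1, -0.1, 5.6]
gripper_width: 26.4
finger_force: 61.5
```

Contact at 5.6 N. I'll slide along the arc in small steps.

Request:
play_rows --rows '[[[0.0003,-0.0004,0],[0,0,0]],[[0.0005,-0.0008,0],[0,0,0]],[[0.0008,-0.0012,0],[0,0,0]],[[0.001,-0.0016,0],[0,0,0]],[[0.001,-0.0016,0],[0,0,0]]]'

```text
clock: 9.0
ee_pos: [656.0, 14.2, 98.6]
eef_rot: [1.0, -0.014, -0.0, 0.0]
contact_force: [-2.5, -0.3, 1.9]
gripper_width: 26.3
finger_force: 61.2
```

z dropped and the force eased: the tip is entering. Lowering a little.

Request:
play_rows --rows '[[[0.0002,-0.0003,0.0005],[0,0,0]],[[0.0002,-0.0003,0.001],[0,0,0]],[[0.0002,-0.0003,0.0015],[0,0,0]],[[0.0002,-0.0003,0.0015],[0,0,0]]]'

```text
clock: 9.4
ee_pos: [656.1, 14.5, 96.9]
eef_rot: [1.0, -0.014, -0.0, -0.0]
contact_force: [-1.5, -0.2, -0.9]
gripper_width: 26.5
finger_force: 61.2
```

Request:
play_rows --rows '[[[0,0,0.0015],[0,0,0]],[[0,0,0.003],[0,0,0]],[[0,0,0.0045],[0,0,0]],[[0,0,0.006],[0,0,0]],[[0,0,0.0075],[0,0,0]],[[0,0,0.009],[0,0,0]],[[0,0,0.009],[0,0,0]]]'

```text
clock: 10.1
ee_pos: [656.0, 14.6, 87.6]
eef_rot: [1.0, -0.014, -0.0, -0.0]
contact_force: [-1.7, 0.2, -1.2]
gripper_width: 26.2
finger_force: 61.2
```

Request:
play_rows --rows '[[[0,0,0.0015],[0,0,0]],[[0,0,0.003],[0,0,0]],[[0,0,0.0045],[0,0,0]],[[0,0,0.006],[0,0,0]],[[0,0,0.0075],[0,0,0]],[[0,0,0.009],[0,0,0]],[[0,0,0.01],[0,0,0]],[[0,0,0.01],[0,0,0]]]'

```text
clock: 10.9
ee_pos: [656.0, 14.6, 77.7]
eef_rot: [1.0, -0.014, -0.0, -0.0]
contact_force: [-2.6, 1.0, -2.0]
gripper_width: 26.3
finger_force: 60.8
```

Request:
play_rows --rows '[[[0,0,0.0005],[0,0,0]],[[0,0,0.001],[0,0,0]],[[0,0,0.0015],[0,0,0]],[[0,0,0.0015],[0,0,0]],[[0,0,0.0015],[0,0,0]]]'

```text
clock: 11.4
ee_pos: [656.3, 14.8, 77.1]
eef_rot: [1.0, -0.014, 0.0, -0.0]
contact_force: [-5.2, 1.4, 2.8]
gripper_width: 26.6
finger_force: 61.2
```

Request:
play_rows --rows '[[[0,0,0.0004],[0,0,0]],[[0,0,0.0008],[0,0,0]],[[0,0,0.0008],[0,0,0]],[[0,0,0.0008],[0,0,0]]]'

```text
clock: 11.8
ee_pos: [656.5, 14.9, 77.0]
eef_rot: [1.0, -0.014, 0.0, -0.0]
contact_force: [-7.2, 1.0, 9.5]
gripper_width: 26.1
finger_force: 61.9
```

Stiff stop at the original home height (77.0 against 76.9). Releasing.

Request:
play_rows --rows '[[[0,0,-0.0012],[0,0,0]],[[0,0,-0.0012],[0,0,0]]]'

```text
clock: 12.0
ee_pos: [656.3, 14.8, 77.1]
eef_rot: [1.0, -0.014, 0.0, -0.0]
contact_force: [-3.9, 2.2, 0.6]
gripper_width: 26.4
finger_force: 61.0
```

Request:
play_rows --rows '[[[0,0,0],[0,0,0]],[[0,0,0],[0,0,0]],[[0,0,0],[0,0,0]],[[0,0,0],[0,0,0]],[[0,0,0],[0,0,0]]]' --claw 0.2

```text
clock: 12.5
ee_pos: [656.4, 14.5, 77.2]
eef_rot: [1.0, -0.014, 0.0, -0.0]
contact_force: [-0.1, 0.6, 0.6]
gripper_width: 51.1
finger_force: 0.0
```

Request:
play_rows --rows '[[[0,0,-0.01],[0,0,0]],[[0,0,-0.03],[0,0,0]],[[0,0,-0.06],[0,0,0]],[[0,0,-0.09],[0,0,0]],[[0,0,-0.12],[0,0,0]],[[0,0,-0.15],[0,0,0]],[[0,0,-0.15],[0,0,0]]]'

```text
clock: 13.2
ee_pos: [658.4, 15.0, 233.2]
eef_rot: [1.0, -0.014, 0.004, -0.0]
contact_force: [0.7, 0.2, -0.1]
gripper_width: 51.0
finger_force: 0.0
```

Run:
```python
from h import *
snap('side','side4.png',(255,140,385,235),6)
to((656,14.6,77))
# expected pixels of knob top/bottom, collar if home
for z in(74,84,108):print(z,((proj('side',(656,14.6,z))-[255,140])*6).round())
```

```text
t 13.25 pos [657.54  14.85 230.57] yawY -1.598 z [ 5.1e-03  2.0e-04 -1.0e+00] F [-1.4  0.3 -0.6] w 51.1 ff 0.0
tool shift mm [ -2.31   0.35 153.56]
74 [160. 323.]
84 [158. 307.]
108 [156. 267.]
```

View pics/side4.png

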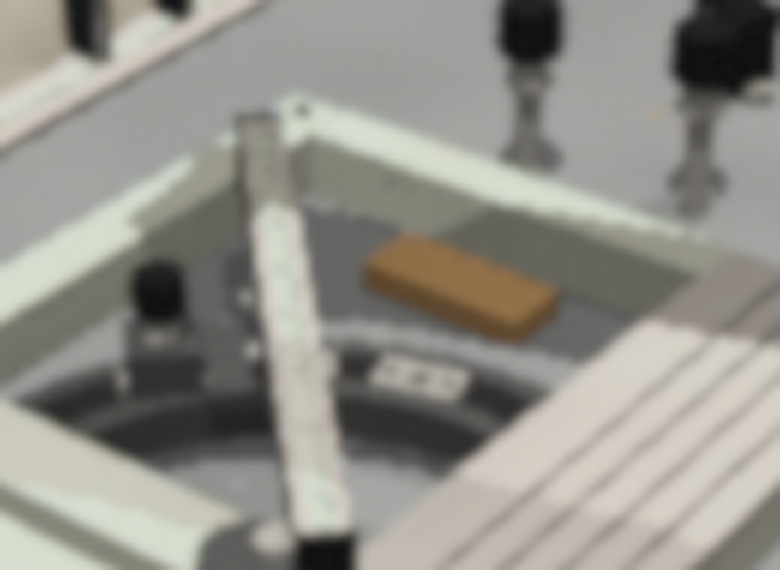

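The knob spans rows 260-320 at column 158, right where the home pose projects (267-307). The collar sits on the boss, the fence is at 45 degrees and the pin is upright. Handing in.

```bash
python3 -c "
from plant import robot
print(robot.close_job())"
```

```text
the job is handed in; nothing more can be done
None
```

The pin is home in the 45-degree stop (fence about 0.77 rad by the arm's pose) and released, and the job is handed in; `close_job()` returned no verdict, and I judged the pin seated from its height and the last picture, without a pull test on the balls.

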